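# Load the two soap press moulds

## Task

Load both press moulds, ready for stamping. For the round mould, first slip the metal collar over the round boss on its base, then stand the round soap in the collar, and then lay the round stamp squarely on the soap with its knob up; for the rectangular mould, lay the full-size soap bar in the metal frame and put the rectangular stamp on it, edges in line with the bar, handle up. Leave the bottle, the soap offcut and the scraper where they are.

Things in the scene. Friction and masses are not known exactly. Their poses are not given: they have to be found in the camera images.
- round_mould_seat (a point): Round mould, fixed to the table while you work: a white plastic base plate 120 x 120 mm, 12 mm thick, with a round metal boss 62 mm in diameter and 6 mm high in its middle. This point is the centre of the boss's top face, 18 mm above the table (6 mm above the plate); z up, x and y along the plate's edges.
- bar_mould_seat (a point): Rectangular mould, fixed to the table while you work: a white plastic base plate 146 x 112 mm, 12 mm thick, with a raised rectangular metal frame. The pocket inside the frame is 92 mm (x) by 62 mm (y); the frame's walls are 10 mm thick and rise 12 mm above the plate. This point is the centre of the pocket's floor, 12 mm above the table; z up, x along the pocket's long side.
- collar_center (a point): Collar: a loose plain metal ring, open at both ends, 88 mm outside diameter, 70 mm inside diameter, 26 mm high, so its wall is 9 mm thick (take it by the wall from above, one finger inside and one outside). This point is its centre, half-way up (13 mm above its underside); z is its axis. It drops over the boss with 4 mm to spare all round and rests on the plate; its rim then stands 20 mm above the boss, and a finger tip inside it must stay above the boss.
- round_soap_center (a point): Round soap: a yellow soap with blue veins, a rigid cylinder 60 mm in diameter and 42 mm high. This point is its centre, half-way up (21 mm above its underside); z is its axis. Standing on the boss in the collar (5 mm to spare all round) it shows 22 mm above the collar's rim.
- round_stamp_grip (a point): Round stamp: a metal disc 60 mm in diameter and 12 mm thick, with a stem (14 mm diameter) and a round wooden knob on top; it stands on its disc. This point is the middle of the knob, 40 mm above the disc's underside; the knob is 34 mm in diameter and reaches from 24 to 56 mm above the underside. z is its axis, up.
- bar_soap_center (a point): Full-size soap bar: yellow with blue veins, a rigid block 84 mm (x) by 54 mm (y) by 36 mm high. This point is its centre, half-way up (18 mm above its underside); x along its long side, z up. In the pocket it has 4 mm to spare all round and shows 24 mm above the frame.
- bar_stamp_grip (a point): Rectangular stamp: a metal plate 84 mm (x) by 54 mm (y), 12 mm thick, with a wooden bar handle on two posts above it; it stands on its plate. This point is the middle of the handle, 40 mm above the plate's underside; the handle is 66 mm long in x, 24 mm wide in y, and reaches from 26 to 54 mm above the underside. z up.
- oil_bottle_center (a point): Bystander, leave it: small amber glass bottle with a black cap, 33 mm in diameter, 78 mm high, standing loose; the point is half-way up.
- offcut_center (a point): Bystander, leave it: a thin strip of yellow soap 74 (x) x 22 (y) x 16 mm, lying loose; the point is its centre.
- scraper_center (a point): Bystander, leave it: bench scraper lying loose, a steel blade 85 x 110 mm with a wooden grip 116 mm long (y) and 24 mm thick along one edge, the blade flat on the table; the point is the middle of the grip, the blade lies on its +x side.
There are look-alikes about, which are no part of the job. What is shaped like the part that bears round_stamp_grip but purple or red is not meant.

How it is judged (in metres and radians):
On the way, in this order (a step that is already met when the one before it is completed fails the run):
1. the collar sits over the boss, flat on the round mould's plate (horizontal distance between collar_center and round_mould_seat below 0.007 m and z of collar_center in the frame of round_mould_seat between 0.004 and 0.01 m and angle between collar_center's own z axis and vertical below 0.09 rad), for 0.2 s.
2. the round soap stands on the boss inside the collar (all of step 1 and horizontal distance between round_soap_center and collar_center below 0.008 m and z of round_soap_center in the frame of round_mould_seat between 0.018 and 0.024 m and angle between round_soap_center's own z axis and vertical below 0.09 rad), for 0.2 s.
3. the round stamp lies on the round soap (all of step 2 and horizontal distance between round_stamp_grip and round_soap_center below 0.01 m and z of round_stamp_grip in the frame of round_mould_seat between 0.079 and 0.085 m and angle between round_stamp_grip's own z axis and vertical below 0.09 rad), for 0.2 s.
At the end, for the whole second after the job is handed in: Collar flat on the round base round the boss (7 mm), round soap on the boss in it (8 mm), its stamp on the soap (10 mm), knob up; bar on the pocket floor (8 mm, 8 deg), its stamp on the bar (10 mm, 10 deg), handle up. Heights within 3 mm, tilt under 5 deg, all released and at rest (all of step 3 and horizontal distance between bar_soap_center and bar_mould_seat below 0.008 m and z of bar_soap_center in the frame of bar_mould_seat between 0.015 and 0.021 m and angle between each of bar_soap_center, bar_stamp_grip's own z axis and vertical below 0.09 rad and angle between the x axis of bar_soap_center and the x axis of bar_mould_seat, either way round below 0.14 rad and horizontal distance between bar_stamp_grip and bar_soap_center below 0.01 m and z of bar_stamp_grip in the frame of bar_mould_seat between 0.073 and 0.079 m and angle between the x axis of bar_stamp_grip and the x axis of bar_soap_center, either way round below 0.18 rad and linear speed of each of collar, round_soap, bar_soap, round_stamp, bar_stamp below 0.02 m/s); the robot touches nothing.
It fails at once if the oil bottle is moved by more than 30 mm (distance of oil_bottle_center from where it was at the start of the episode above 0.03 m).
It fails at once if the soap offcut is moved by more than 30 mm (distance of offcut_center from where it was at the start of the episode above 0.03 m).
It fails at once if the scraper is moved by more than 30 mm (distance of scraper_center from where it was at the start of the episode above 0.03 m).
It also fails if it takes over 134 s, if anything falls off the work surface, if the arm or the gripper's body presses on something with over 40 N, if the wrist force passes 120 N, or if a joint passes its speed limit or range.

## Robot

A 6-joint arm with a two-finger parallel gripper is mounted at the origin on the work surface. World frame = base frame: x ahead of the robot, y to its left, z up, the work surface at z = 0. Lengths are in mm, angles in rad, forces in N, time in s.
With the tool pointing down it reaches from about 275 to 825 mm from the base axis. Payload 5.2 kg.
Tool frame: the origin (TCP) lies at the very end of the fingers, on their centre line; the grasp point (between the pads) lies 19 mm behind it; z points along the fingers, y is the line along which they close (so a half turn about z gives the same grasp; the last joint's range is limited). The gripper opens to 93 mm and grips with 3 to 60 N. Pads are 15 mm wide; open, the fingers measure 128 mm over their backs; the gripper's body (75 mm by 188 mm) begins 65 mm behind the grasp point.
Start: joints at [-1.475, 0.259, 1.535, -0, 1.348, -0.203], TCP at [161.926, -525.628, 218.653] pointing down, gripper open.
Joint ranges: [-3.14, 3.14], [-0.91, 2.08], [0.19, 2.58], [-1.22, 4.36], [0.22, 2.71], [-3.12, 3.12]. Speed limits (rad/s): [2.57, 2.57, 3.14, 3.14, 3.14, 3.14].

## Interface

Orientations are given as [roll, pitch, yaw] about the fixed x, y, z axes, in that order (R = Rz(yaw) Ry(pitch) Rx(roll)).
In Python, from bench import robot gives the robot as it stands. The module is installed in compiled form; this text tells all that it offers. Calls block until the motion is done:
- robot.move_ptp(position, orientation): joint-space move of the TCP to a pose.
- robot.move_linear(position, ori=None, speed=150, f_stop=None): straight line of the TCP; ori=None keeps the orientation; speed is the mean speed in mm/s. With f_stop (N) it stops when the force on the tool has changed by that much, and returns True; else False.
- robot.move_j(angles): joint-space move.
- robot.move_gripper(opening): opening from 0.0 (shut) to 1.0 (fully open); the grip force is fixed at half the most; returns when the fingers have stopped.
- robot.sleep(seconds).
- robot.inverse_kinematics(position, orientation): joint angles nearest the present ones, or None.
- robot.get_image(name): name is "side" or "top"; returns a dict with "img" (480x640x3 uint8, blue, green, red), "fovy" (degrees; the focal length in pixels is half the picture's height over the tangent of half this angle, whatever the lens; pixels are square), "cx", "cy" (the principal point, pixels), "eye" and "orientation" of the camera in the world. Camera axes: x right, y down, z forward; pixel columns grow to the right and rows downward; lengths in mm; the calibration is good to about 2 mm. A picture is of the moment at which its call begins. There is no depth.
A pose or a line that the arm cannot do raises robot.MotionError and nothing moves.
- robot.hand_in(): hands the job in; it is judged then, once.
Readings, each from a call of its own:
- robot.current_t(): time.
- robot.current_qpos(): joint angles.
- robot.current_joint_vel(): joint speeds.
- robot.current_joint_efforts(): joint torques, N m.
- robot.current_tcp_pos(): TCP position.
- robot.current_eef_rot(): TCP orientation.
- robot.current_contact_force(): force on the tool from outside, world axes, zero at the start.
- robot.current_ft_torque(): the same for the moment, N m.
- robot.current_gripper_width(): opening from 0.0 (shut) to 1.0 (fully open).
- robot.current_finger_force(): force on a finger pad.
Only numpy, scipy, OpenCV 4.12 (cv2) and the standard library are available. Lean on these libraries where they do the work, as an engineer would, in place of code of your own. Each camera call takes 0.05 s, during which the arm holds its last target. There are 200 camera calls.

## Working session

There is one attempt and no reset: what is moved stays moved. The work goes in short steps, each a Python script; the robot and the scene stay as the last script left them, time stands still between calls to the robot, and variables do not carry over. Pictures are saved under pics/ and viewed, at most 14 in all, crops included, and the job is handed in when it is done.

```bash
mkdir -p pics; ls
python3 - <<'E'
from bench import robot
import cv2
for n in("side","top"):
    d=robot.get_image(n); cv2.imwrite(f"pics/{n}0.png",d["img"]); print(n,d["fovy"],d["cx"],d["cy"],d["eye"],d["orientation"])
print(robot.current_t())
E
```

```text
pics
side 55.905747122881664 323.93213197050795 248.2130644468476 [370.10160547 563.79149667 689.51576242] [-2.44780826 -0.01925866 -2.88457452]
top 45.3241007170237 320.99350535960826 232.71555140182133 [ 407.02368715   40.26067285 1305.49155751] [-3.07962949 -0.0112229  -1.5960736 ]
0.1
```

View pics/top0.png

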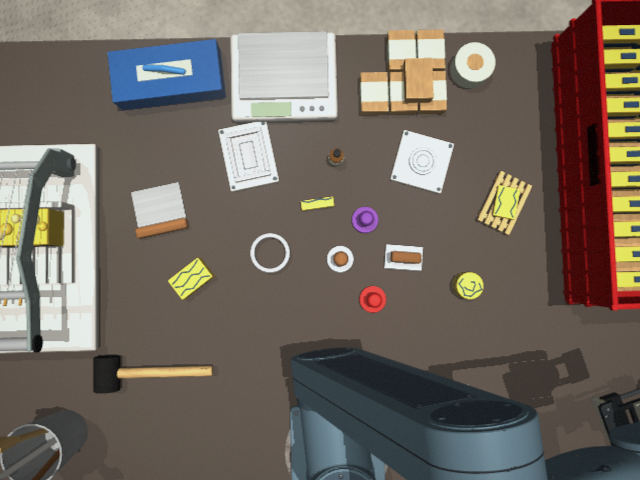

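View pics/side0.png

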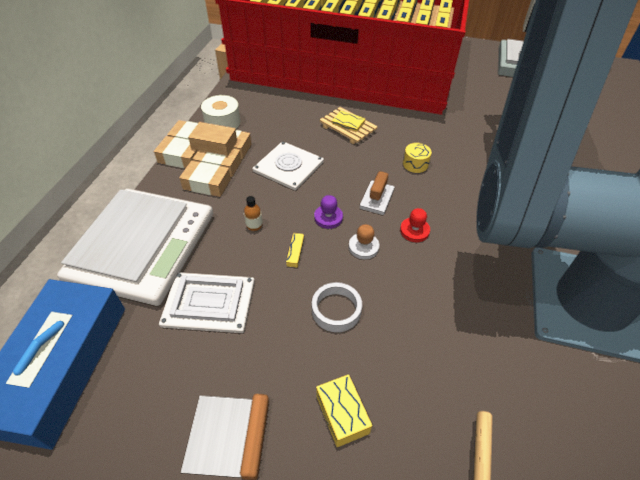

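The pictures show:

| Thing | Top px | Side px | Note |
|---|---|---|---|
| Round stamp, metal disc with wooden knob | (340,259) | (364,241) | wanted |
| Purple look-alike | (365,219) | (328,210) | not meant |
| Red look-alike | (373,299) | (416,225) | not meant |
| Full-size bar | (190,279) | (344,410) | wanted |
| Bar on the slatted rack | (506,202) | (349,122) | could be mistaken for the full-size bar |
| Offcut | (317,203) | (294,250) | leave it |
| Collar | (269,253) | (337,307) | only metal ring; the tape roll at top (472,64) is no collar |
| Round soap | (468,286) | (417,157) | wanted |
| Bar stamp | (404,257) | (378,190) | wanted |
| Round mould | (421,160) | (288,164) | |
| Bar mould | (248,156) | (208,301) | |

Next I'll measure these by mask in both views.

```bash
cat > h.py <<'E'
import numpy as np, cv2
from scipy.spatial.transform import Rotation as R
from bench import robot
class Cam:
    def __init__(s,n):
        d=robot.get_image(n); s.img=d["img"]; s.f=240/np.tan(np.radians(d["fovy"])/2); s.c=np.array([d["cx"],d["cy"]])
        s.eye=np.array(d["eye"]); s.R=R.from_euler("xyz",d["orientation"]).as_matrix()
        s.hsv=cv2.cvtColor(s.img,cv2.COLOR_BGR2HSV)
    def ray(s,p): v=s.R@np.array([*((np.array(p)-s.c)/s.f),1]); return v/np.linalg.norm(v)
    def plane(s,p,z): v=s.ray(p); return s.eye+v*(z-s.eye[2])/v[2]
    def proj(s,X): q=s.R.T@(np.array(X)-s.eye); return s.c+s.f*q[:2]/q[2]
    def mask(s,kind):
        h,S,v=cv2.split(s.hsv)
        return {"yellow":(h>20)&(h<36)&(S>110)&(v>90),"white":(v>105)&(S<70),"wood":(h>3)&(h<20)&(S>90)&(v>70),"fg":(v>105)}[kind].astype(np.uint8)
    def blob(s,kind,seed,close=3,r=60):
        "outer contour of the mask component nearest the seed"
        m=cv2.morphologyEx(s.mask(kind),cv2.MORPH_CLOSE,np.ones((close,close)))
        cs=[c for c in cv2.findContours(m,cv2.RETR_EXTERNAL,cv2.CHAIN_APPROX_NONE)[0] if cv2.contourArea(c)>25]
        def dist(c): M=cv2.moments(c); return np.hypot(M["m10"]/M["m00"]-seed[0],M["m01"]/M["m00"]-seed[1])
        return min(cs,key=dist)
def cen(c): M=cv2.moments(c); return np.array([M["m10"],M["m01"]])/M["m00"]
def tri(c1,p1,c2,p2):
    d1,d2=c1.ray(p1),c2.ray(p2); t=np.linalg.lstsq(np.c_[d1,-d2],c2.eye-c1.eye,rcond=None)[0]
    a,b=c1.eye+t[0]*d1,c2.eye+t[1]*d2; return (a+b)/2,np.linalg.norm(a-b)
def rect(cam,c,z):
    "centre, sides, yaw of long side on plane z"
    P=np.array([cam.plane(p,z)[:2] for p in c[:,0]],np.float32); (ctr,(w,h),a)=cv2.minAreaRect(P)
    if w<h: w,h,a=h,w,a+90
    return np.array(ctr),(w,h),np.radians((a+90)%180-90)
E
cat > m.py <<'E'
from h import *
T,S=Cam("top"),Cam("side")
L={"collar":("white",(269,253),(337,307),13),"rsoap":("yellow",(468,286),(417,157),21),"rstamp_knob":("wood",(340,259),(366,234),40),
"bsoap":("yellow",(190,279),(344,410),18),"bstamp_handle":("wood",(405,257),(380,185),40),"rmould":("white",(421,160),(288,164),6),"bmould":("white",(248,156),(208,301),8),
"rackbar":("yellow",(506,202),(349,122),20),"rstamp_disc":("white",(340,259),(364,246),6),"bstamp_plate":("white",(404,257),(377,196),6)}
for n,(k,pt,ps,z) in L.items():
    cl=3 if k!="yellow" else 7
    a,b=T.blob(k,pt,cl),S.blob(k,ps,cl); X,e=tri(T,cen(a),S,cen(b)); c,s,y=rect(T,a,z)
    print(n,cen(a).round(1),cen(b).round(1),"tri",X.round(1),"gap",round(e,1),"| plane",T.plane(cen(a),z)[:2].round(1),"rect",c.round(1),np.round(s,1),round(y,3))
E
python3 m.py
```

```text
collar [296.9 125.8] [269.3 264.1] tri [665.8  65.8  -1.6] gap 136.3 | plane [732.1  72.4] rect [679.1  71.9] [1364.6  695.1] 1.551
rsoap [468.8 285.1] [416.6 157.1] tri [ 361.3 -303.4   19.9] gap 0.6 | plane [ 361.1 -303.1] rect [ 362.4 -302.6] [65.8 60.5] 0.756
rstamp_knob [340.4 258.4] [365.1 233.3] tri [427.8 -17.1  42.6] gap 0.8 | plane [427.5 -17.2] rect [427.3 -17.4] [28.6 28.6] 1.546
bsoap [190.5 277.9] [343.2 410.1] tri [392.5 316.5  19.8] gap 0.6 | plane [392.8 316.9] rect [392.6 316.7] [90.3 57.9] -0.931
bstamp_handle [405.5 257. ] [378.6 184.7] tri [ 427.4 -160.4   42.2] gap 0.9 | plane [ 427.  -160.8] rect [ 427.  -160.8] [64. 22.] 1.538
rmould [439.6  89.7] [269.3 264.1] tri [ 907.7 -403.2 -642.1] gap 199.7 | plane [ 810.9 -258.2] rect [ 811.2 -259.2] [46.7 34.7] -0.09
bmould [296.9 125.8] [269.3 264.1] tri [665.8  65.8  -1.6] gap 136.3 | plane [733.4  72.6] rect [680.2  72. ] [1369.9  697.8] 1.551
rackbar [506.4 201.1] [347.9 120.2] tri [ 546.9 -395.    23.9] gap 0.5 | plane [ 547.6 -396.3] rect [ 546.6 -391.6] [102.2  69.9] -0.418
rstamp_disc [296.9 125.8] [269.3 264.1] tri [665.8  65.8  -1.6] gap 136.3 | plane [733.9  72.6] rect [680.6  72. ] [1372.   698.9] 1.551
bstamp_plate [381.7  91.1] [269.3 264.1] tri [ 799.5 -162.1 -302.3] gap 203.9 | plane [ 810.5 -124.4] rect [ 810.8 -125. ] [101.3  46.9] 1.549
```

The white mask merges with the table, so I'll check the table's brightness and tighten it.

```bash
sed -i 's/"white":(v>105)&(S<70)/"white":(v>150)\&(S<60)/' h.py
python3 - <<'E'
import cv2
for n,ps in(("top",[(300,300),(421,120),(265,253),(421,160),(340,248)]),("side",[(300,350),(400,300),(337,300),(288,180),(364,252)])):
    h=cv2.cvtColor(cv2.imread(f"pics/{n}0.png"),cv2.COLOR_BGR2HSV); print([h[y,x].tolist() for x,y in ps])
E
python3 m.py | grep -E "collar|mould|disc|plate"
python3 - <<'E'
import cv2,numpy as np
a=cv2.imread("pics/top0.png"); 
f=lambda x,y,w,h:cv2.resize(a[y:y+h,x:x+w],(400,300),interpolation=cv2.INTER_CUBIC)
cv2.imwrite("pics/crops.png",np.vstack([np.hstack([f(310,225,80,60),f(150,249,80,60)]),np.hstack([f(381,130,80,60),f(208,126,80,60)])]))
E
```

```text
[[14, 48, 101], [13, 52, 103], [14, 49, 104], [96, 5, 239], [98, 9, 240]]
[[12, 54, 117], [14, 54, 118], [13, 59, 116], [21, 7, 251], [168, 7, 193]]
collar [269.5 252.3] [336.5 303.2] tri [445.5 139.5  24. ] gap 0.4 | plane [445.7 140.4] rect [446.4 140.4] [87.6 85.3] 1.546
rmould [422.  161.1] [287.8 164. ] tri [ 646.  -211.     7.5] gap 1.2 | plane [ 645.7 -211.4] rect [ 646.  -211.5] [120.8 119.8] 1.271
bmould [269.5 252.3] [207.7 301.8] tri [531.6 190.8 111.3] gap 211.9 | plane [445.8 140.8] rect [446.5 140.8] [87.9 85.7] 1.546
rstamp_disc [339.8 258.5] [362.9 246.5] tri [428.5 -17.5   2.5] gap 1.2 | plane [427.9 -17.4] rect [427.9 -17.8] [58.8 56.5] 1.545
bstamp_plate [403.4 257. ] [377.3 197.9] tri [ 427.2 -162.     2.4] gap 1.0 | plane [ 427.7 -161.4] rect [ 427.7 -161.5] [85.2 53.6] 1.469
```

View pics/crops.png

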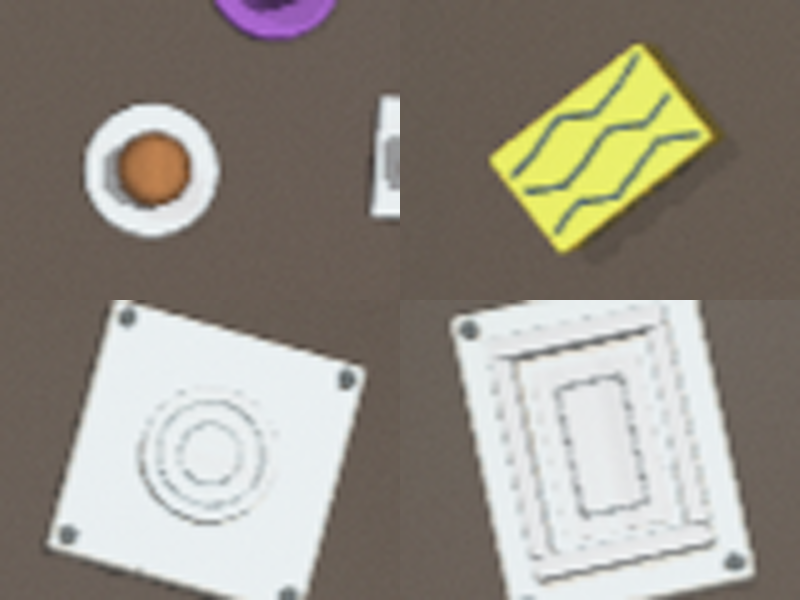

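Crop check: 
- Top-left is the white disc with the brown wooden knob at px (340,259); the purple one is next to it and excluded.
- Top-right is the full-size bar at (190,279).
- Bottom-left is the round mould with its boss at about (422,160.6), matching the plate centroid (422,161).
- Bottom-right is the bar mould with its pocket, at about (248,156).

The heights I triangulated agree with the text: 19.9 mm for the round soap, 42.6 mm for the knob, 19.8 mm for the bar and about 24 mm for the collar rim. Next come the bar mould and the yaws.

```bash
cat > m2.py <<'E'
from h import *
def yawmom(cam,c,z):
    M=cv2.moments(c); a=.5*np.arctan2(2*M["mu11"],M["mu20"]-M["mu02"]); p=cen(c); d=20*np.array([np.cos(a),np.sin(a)])
    v=cam.plane(p+d,z)-cam.plane(p-d,z); return (np.arctan2(v[1],v[0])+np.pi/2)%np.pi-np.pi/2
if __name__=="__main__":
    T,S=Cam("top"),Cam("side")
    for n,k,pt,ps,z,cl in [("bmould","white",(248,156),(208,301),6,1),("bstamp_plate","white",(404,257),(377,196),6,7),("bstamp_handle","wood",(405,257),(380,185),40,3),("bsoap","yellow",(190,279),(344,410),18,7),("rmould","white",(421,160),(288,164),6,3)]:
        if n=="bmould":
            for C,y in((T,(117,124)),(S,None)):pass
            # cut off the neighbouring scale: open the mask
            T.img[:121]=0; T.hsv[:121]=0
        a,b=T.blob(k,pt,cl),S.blob(k,ps,cl); X,e=tri(T,cen(a),S,cen(b)); c,s,y=rect(T,a,z)
        print(n,cen(a).round(1),cen(b).round(1),X.round(1),round(e,1),"plane",T.plane(cen(a),z)[:2].round(1),"rect",c.round(1),np.round(s,1),round(y,3),"yawmom",round(yawmom(T,a,z),3), "poly",cv2.approxPolyDP(a,4,True)[:,0].tolist())
E
python3 m2.py
```

```text
bmould [248.  155.3] [207.6 301.9] [669.1 186.    5.4] 1.6 plane [668.2 185.7] rect [669.2 185.4] [145.8 113.1] 0.189 yawmom 0.228 poly [[266, 122], [218, 130], [231, 190], [278, 180]]
bstamp_plate [403.4 257. ] [377.3 198. ] [ 427.2 -162.     2.2] 1.1 plane [ 427.7 -161.4] rect [ 427.7 -161.5] [85.2 53.6] 1.469 yawmom 1.458 poly [[386, 244], [384, 267], [421, 269], [422, 247]]
bstamp_handle [405.5 257. ] [378.7 184.6] [ 427.4 -160.3   42.7] 0.9 plane [ 427.  -160.8] rect [ 427.  -160.8] [64. 22.] 1.538 yawmom 1.481 poly [[391, 253], [393, 261], [420, 261], [418, 253]]
bsoap [190.5 277.9] [343.2 410.1] [392.5 316.5  19.9] 0.6 plane [392.8 316.9] rect [392.6 316.7] [90.3 57.9] -0.931 yawmom -0.957 poly [[201, 258], [168, 280], [182, 299], [214, 276]]
rmould [422.  161.1] [287.8 164. ] [ 646.1 -211.     7.4] 1.2 plane [ 645.7 -211.4] rect [ 645.9 -211.4] [120.8 119.7] 1.27 yawmom 1.109 poly [[404, 130], [391, 179], [440, 192], [453, 143]]
```

```bash
cat > p.py <<'E'
from h import *
def ori(psi): return [np.pi,0,psi]
def branch(psi,*pos):
    "psi or psi+pi: the one feasible at all positions with the last joint least turned"
    best=None
    for p in (psi,psi-np.pi,psi+np.pi):
        q=[robot.inverse_kinematics(list(x),ori(p)) for x in pos]
        if all(a is not None for a in q):
            m=max(abs(a[5]) for a in q)
            if best is None or m<best[0]: best=(m,p)
    return best[1]
def pick(xy,z,psi,op,hi=200):
    robot.move_gripper(op/93)
    robot.move_ptp([*xy,hi],ori(psi)); robot.move_linear([*xy,z+25],speed=200)
    hit=robot.move_linear([*xy,z],speed=50,f_stop=8)
    print("pick hit",hit,"z",round(robot.current_tcp_pos()[2],1))
    robot.move_gripper(0); print("width mm",round(robot.current_gripper_width()*93,1),"F",np.round(robot.current_finger_force(),1))
    zz=robot.current_tcp_pos()[2]
    robot.move_linear([*xy,hi],speed=150); print("lifted width",round(robot.current_gripper_width()*93,1),"force",np.round(robot.current_contact_force(),1),"t",round(robot.current_t(),1))
    return zz
def lower(xy,z,psi,hi=200):
    robot.move_ptp([*xy,hi],ori(psi)); robot.move_linear([*xy,z+25],speed=150)
    hit=robot.move_linear([*xy,z],speed=25,f_stop=6)
    print("place hit",hit,"tcp",np.round(robot.current_tcp_pos(),1),"aim z",z); return hit
def release(op,hi=220):
    robot.move_gripper(op/93); p=robot.current_tcp_pos(); robot.move_linear([p[0],p[1],hi],speed=150); print("t",round(robot.current_t(),1))
def snap(name,*views):
    for v in views or("top","side"): cv2.imwrite(f"pics/{name}_{v}.png",Cam(v).img)
E
python3 - <<'E'
from p import *
C=np.array([445.6,139.8]); M=np.array([645.9,-211.2]); off=np.array([0,39.5])
psi=branch(0,[*(C+off),100],[*(M+off),100]); print("psi",psi)
pick(C+off,9,psi,42)
snap("collar_up","side")
E
```

```text
psi 0
pick hit False z 8.8
width mm 8.1 F 29.9
lifted width 7.9 force [-0.3 -0.5 -1.3] t 7.7
```

View pics/collar_up_side.png

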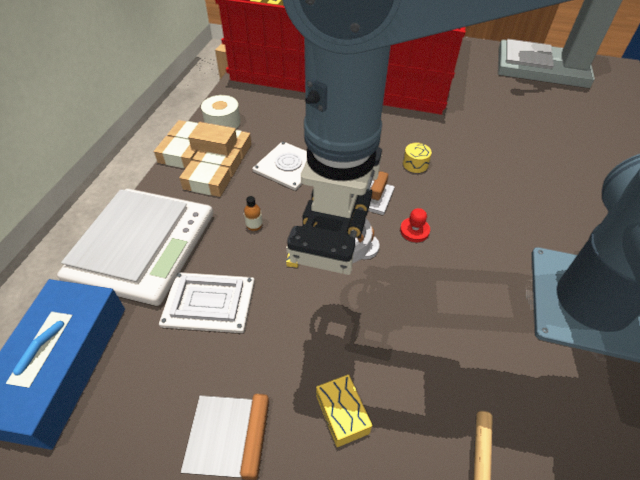

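The collar has left its spot at side (337,307). Its ring shadow shows at (335,325) and the fingers hold 8 mm of wall at 30 N, so it is gripped and I can place it.

Run:
```python
from p import *
M=np.array([645.9,-211.2]); off=np.array([0,39.5])
lower(M+off,20.7,0); release(42,260)
robot.move_ptp([361,-303,260],ori(branch(0,[361,-303,200])))
T,S=Cam("top"),Cam("side")
cv2.imwrite("pics/c1.png",np.hstack([cv2.resize(c.img[y:y+90,x:x+120],(400,300),interpolation=cv2.INTER_CUBIC) for c,x,y in((T,362,115),(S,228,119))]))
```

```text
place hit True tcp [ 645.6 -171.5   21.2] aim z 20.7
t 13.9
```

View pics/c1.png

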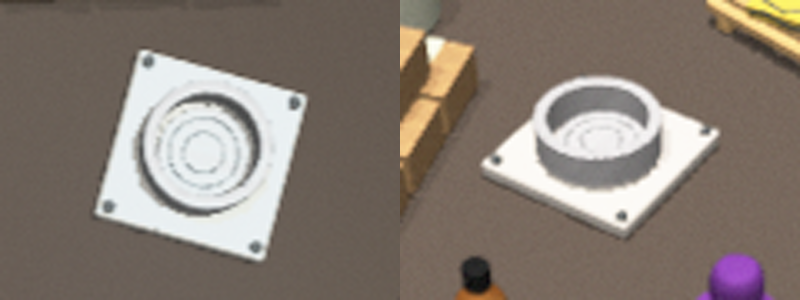

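The collar sits flat around the boss in both views, and the contact height fits. I'll check its centring by projection and then pick the round soap.

Run:
```python
from p import *
T,S=Cam("top"),Cam("side")
M=np.array([645.9,-211.2]); a=np.linspace(0,2*np.pi,60)
out=[]
for c,x,y in((T,362,115),(S,228,119)):
    im=cv2.resize(c.img[y:y+90,x:x+120],(400,300),interpolation=cv2.INTER_CUBIC)
    for r in(44,35):
        p=np.array([(c.proj([M[0]+r*np.cos(t),M[1]+r*np.sin(t),38])-[x,y]+.5)*400/120 for t in a]); cv2.polylines(im,[p.round().astype(int)],True,(0,0,255) if r==44 else (0,160,0),1)
    out.append(im)
cv2.imwrite("pics/c2.png",np.hstack(out))
P=np.array([361.3,-303.2]); psi=branch(0,[*P,100],[*M,100]); print(psi)
pick(P,23,psi,88)
```

```text
0
pick hit False z 22.8
width mm 59.2 F 30.0
lifted width 59.5 force [ 0.7 -0.2 -1.6] t 20.0
```

View pics/c2.png

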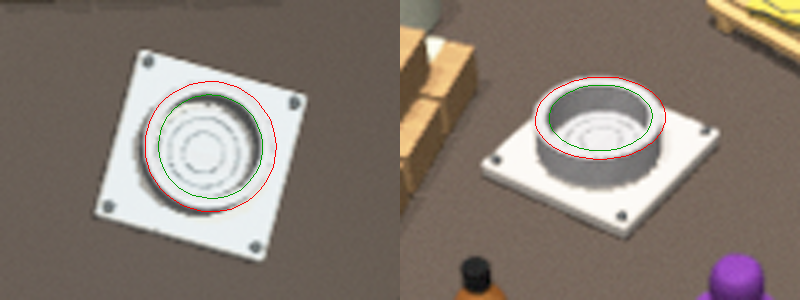

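The drawn rim circles fit the collar to about 1 mm in both views, so it is centred. The soap is held at 59 mm; placing it.

Run:
```python
from p import *
M=np.array([645.9,-211.2])
lower(M,40.6,0); release(90,260)
p=robot.current_tcp_pos(); robot.move_ptp([427.8,-17.3,260],ori(branch(0,[427.8,-17.3,100],[*M,100])))
T,S=Cam("top"),Cam("side")
a,b=T.blob("yellow",T.proj([*M,60]),7),S.blob("yellow",S.proj([*M,50]),7)
X,e=tri(T,cen(a),S,cen(b)); print("soap",X.round(1),round(e,1),"top face plane",T.plane(cen(a),60).round(1))
cv2.imwrite("pics/c3.png",np.hstack([cv2.resize(c.img[y:y+90,x:x+120],(400,300),interpolation=cv2.INTER_CUBIC) for c,x,y in((T,362,115),(S,228,119))]))
```

```text
place hit True tcp [ 645.6 -211.1   41.2] aim z 40.6
t 25.4
soap [ 645.5 -210.4   48.3] 0.8 top face plane [ 642.8 -208.1   60. ]
```

View pics/c3.png

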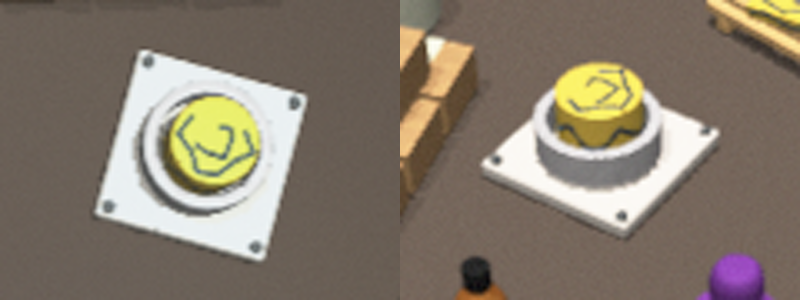

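The soap stands upright in the collar, at crop (213,142) and (600,105). It triangulates to within 1 mm of the seat's x,y. Now the round stamp.

Run:
```python
from p import *
M=np.array([645.7,-210.9]); K=np.array([427.8,-17.3]); psi=branch(0,[*K,100],[*M,100])
z=pick(K,21,psi,70,hi=220)
lower(M,z+60-.3,psi,hi=220); release(70,260)
P=[392.6,316.7,260]; robot.move_ptp(P,ori(branch(-.94,P)))
T,S=Cam("top"),Cam("side")
a,b=T.blob("wood",T.proj([*M,100])),S.blob("wood",S.proj([*M,100]))
X,e=tri(T,cen(a),S,cen(b)); print("knob",X.round(1),round(e,1))
cv2.imwrite("pics/c4.png",np.hstack([cv2.resize(c.img[y:y+90,x:x+120],(400,300),interpolation=cv2.INTER_CUBIC) for c,x,y in((T,362,115),(S,228,99))]))
```

```text
pick hit False z 20.8
width mm 32.8 F 30.0
lifted width 32.5 force [-0.5 -0.4 -1.8] t 31.3
place hit True tcp [ 645.4 -210.8   81.1] aim z 80.78098448372322
t 36.4
knob [ 645.2 -210.3  102.8] 0.6
```

View pics/c4.png

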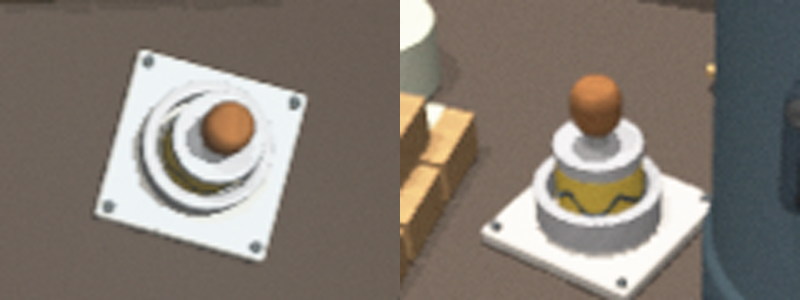

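The round stack is complete and upright, with the knob at (645.2,-210.3,102.8) against the expected height of about 100 mm. Now the bar.

Run:
```python
from p import *
B=np.array([392.6,316.6]); M=np.array([669.0,185.6]); 
q=[robot.inverse_kinematics([*B,100],ori(-.945)),robot.inverse_kinematics([*M,100],ori(.187))]; print([None if a is None else round(a[5],2) for a in q])
z=pick(B,16,-.945,90,hi=200)
lower(M,z+12-.3,.187)
```

```text
[np.float64(2.97), np.float64(1.49)]
pick hit False z 15.8
width mm 53.9 F 30.0
lifted width 53.4 force [ 0.7  0.4 -1.5] t 45.5
place hit True tcp [668.7 185.6  28.2] aim z 27.784958034723864
```

The stop height matches the pocket floor (frame contact would have stopped it 12 mm higher). Releasing and checking.

Run:
```python
from p import *
from m2 import yawmom
M=np.array([669.0,185.6]); release(90,240)
K=[427.3,-160.8]; robot.move_ptp([*K,240],ori(branch(1.47,[*K,100])))
T,S=Cam("top"),Cam("side")
a,b=T.blob("yellow",T.proj([*M,48]),7),S.blob("yellow",S.proj([*M,40]),7)
X,e=tri(T,cen(a),S,cen(b)); print("bar",X.round(1),round(e,1),rect(T,a,42),yawmom(T,a,42))
cv2.imwrite("pics/c5.png",np.hstack([cv2.resize(c.img[y:y+90,x:x+120],(400,300),interpolation=cv2.INTER_CUBIC) for c,x,y in((T,188,110),(S,148,250))]))
c=T.blob("white",T.proj([*K,6]),7); h=T.blob("wood",T.proj([*K,40])); print("stamp handle",T.plane(cen(h),40).round(1),"yaw",yawmom(T,h,40),yawmom(T,c,6),robot.current_eef_rot())
```

```text
t 51.2
bar [669.7 186.8  33.5] 0.8 (array([667.61157227, 185.81208801]), (87.63713836669922, 54.45786666870117), np.float64(0.19740986179262032)) 0.2024824740962754
stamp handle [ 428.5 -150.    40. ] yaw 1.5494147111088132 -0.8595139839181869 [ 3.14149234e+00 -6.52428758e-05  1.47044654e+00]
```

View pics/c5.png

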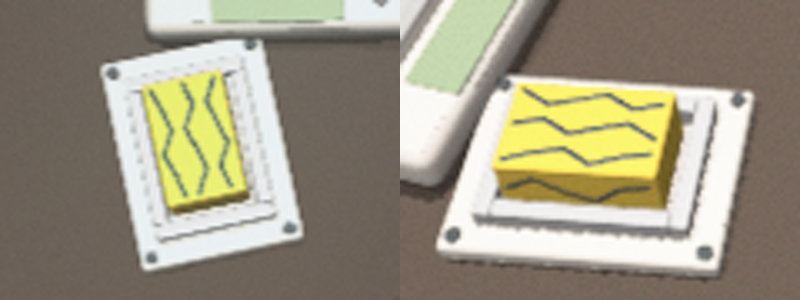

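The bar lies flat in the pocket with yaw about 0.19, in line with the frame (crop (195,140) and (590,140)). The gripper occludes the stamp handle now, so I'll use the earlier measurement for it.

Run:
```python
from p import *
from m2 import yawmom
K=np.array([427.3,-160.7]); M=np.array([669.0,185.8])
z=pick(K,21,1.472,60,hi=220)
lower(M,z+48-.3,.19,hi=220); release(60,260)
robot.move_ptp([420,-20,300],ori(.19))
T,S=Cam("top"),Cam("side")
a,b=T.blob("wood",T.proj([*M,88])),S.blob("wood",S.proj([*M,88]))
X,e=tri(T,cen(a),S,cen(b)); print("handle",X.round(1),round(e,1),yawmom(T,a,88))
cv2.imwrite("pics/c6.png",np.hstack([cv2.resize(c.img[y:y+90,x:x+120],(400,300),interpolation=cv2.INTER_CUBIC) for c,x,y in((T,188,110),(S,148,240))]))
cv2.imwrite("pics/final_side.png",S.img)
```

```text
pick hit False z 20.8
width mm 23.8 F 30.0
lifted width 23.7 force [-0.2  0.  -1.7] t 57.8
place hit True tcp [668.7 185.8  69.1] aim z 68.77055672169548
t 63.7
handle [669.7 186.1  90. ] 0.4 0.20477955143678805
```

View pics/c6.png

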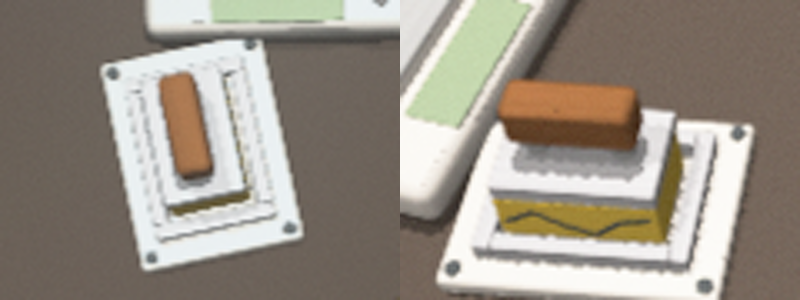

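View pics/final_side.png

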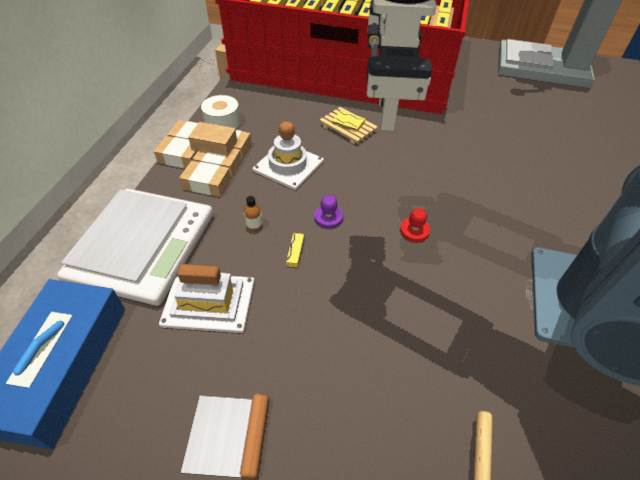

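Both stacks stand upright and aligned, at side px (287,150) and (207,295). The bottle, offcut and scraper are where they were, and the gripper is clear of everything. Handing in.

```bash
python3 -c "
from bench import robot
print(robot.hand_in(), robot.current_t())"
```

```text
the job is handed in; nothing more can be done
the job is handed in; nothing more can be done
```

The job is handed in: both moulds are loaded in the required order and the last pictures show every part seated and aligned, with about 64 s of the 134 s used when the last part was released; no verdict was returned.

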